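# File a slide case in the lever arch file

### The arm

A 6-joint arm with a two-finger parallel gripper is mounted at the origin on the work surface. World frame = base frame: x ahead of the robot, y to its left, z up, the work surface at z = 0. Lengths are in m, angles in rad, forces in N, time in s.
With the tool pointing down it reaches from about 0.35 to 0.775 m from the base axis. Payload 5.5 kg.
Tool frame: the origin (TCP) lies between the finger pads; the fingertips stand 17 mm ahead of it and the grasp point (between the pads) lies 2 mm behind it (env.finger_overhang is the distance from the TCP to the fingertips, in m); z points along the fingers, y is the direction in which the jaws open and shut (so a half turn about z gives the same grasp; the last joint's range is limited). The gripper opens to 85 mm and grips with 20 to 120 N. Pads are 22 mm wide; open, the fingers measure 114 mm over their backs; the gripper's body (76 mm by 85 mm) begins 54 mm behind the grasp point. The pads swing forward as they close: fully open they stand 13 mm farther back than shut.
Start: joints at [-1.249, 0.313, 0.046, 1.304, 0, 1.431], TCP at [0.256, -0.515, 0.248] pointing down, gripper open.
Joint ranges: [-2.76, 2.76], [-0.86, 1.69], [-1.03, 1.26], [-2.2, 2.34], [-1.47, 1.5], [-3.14, 3.14]. Speed limits (rad/s): [2.57, 2.57, 3.14, 3.14, 3.14, 3.14].

### API

Orientations are given as a unit quaternion [w, x, y, z].
In Python, from workcell import env gives the robot as it stands. The module is installed in compiled form; this text tells all that it offers.
- The arm moves only by the tool arm_command, never from a script. Its argument "moves" is a list of rows, each a list of 5 numbers: the closure, from 0 (fully open) to 1 (shut), then the shift along the tool's x, y, z in mm, then the turn about the tool's z in rad. In form: [[fingers, dx, dy, dz, turn], ...]. A call has 1 to 12 rows; each row is the pose to reach, as a shift and turn from the pose commanded when the call began, along the tool's axes at that moment; what a row does not reach only later rows make up. A row lasts 1/10 s, in which the tool goes at most 50 mm and 8.59 degrees, less where a joint would pass 70% of its speed; a pose out of reach is approached as far as the arm can. A call with a gripper value outside its range is refused whole. The fingers move at their own pace and stop on an object; "squeeze" is the grip in N (left out, the last holds). Time passes only in rows, so rows that repeat a pose let the fingers close. It gives the time, the measured TCP pose, the force and the opening at its end, in the units of the state.
- env.get_state(): the state, without advancing time (a new reading comes with each control period).
- env.read_camera(name): name is "scene" or "top" or "wrist"; returns (picture, depth): 420x560x3 uint8, blue, green, red; 420x560 float32, m along the optical axis (not along the pixel's ray), 0 where there is no reading.
- env.get_calibration(name): a dict with "fx", "fy", "cx", "cy" (pixels), "pose" (4x4, takes a point from camera to world coordinates). Camera axes: x right, y down, z forward; pixel columns grow to the right and rows downward; lengths in m; the calibration is good to about 2 mm. A picture is of the moment at which its call begins: read the wrist's pose just before it. get_calibration takes no time and is no camera call; for the wrist camera it gives the pose at the moment of the call.
- env.hand_in(): hands the job in, once; it reports no verdict.
The state is a dict: "clock": time; "joint_pos": joint angles; "qvel": joint speeds; "tau": joint torques, N m; "tcp_pos": TCP position; "orientation": TCP orientation; "wrist_force": force on the tool from outside, world axes, zero at the start; "ft_torque": the same for the moment, N m; "finger_gap": finger opening in m.
Only numpy, scipy, OpenCV 4.12 (cv2) and the standard library are available. Lean on these libraries where they do the work, as an engineer would, in place of code of your own. Each camera call takes 0.05 s, during which the arm holds its last target. There are 200 camera calls.

### The job

File the orange slide case in the open lever arch file: lift the file's lever until the rings spring open, thread the case's two holes down over the two straight posts until it lies flat on the file, then press the lever fully down so that the rings are closed again. Do it gently: do not force the case against the posts or the file, lower it rather than drop it, do not lean on the lever once it is down, and leave the blue case and the marker where they are.

Things in the scene. Friction and masses are not known exactly. Their poses are not given: they have to be found in the camera images.
- file: B5 lever arch file of dark blue board, lying open and flat; fixed. Origin: on the bench under the design midpoint of the two posts. +x: over the back cover to its free edge (+157 mm); +y: along the spine to the page's head (y +-135 mm); +z up. Spine and front cover lie flat on the -x side, to -327 mm. Boards are 3 mm thick; a steel plate and a buff card on the back cover make its top 5 mm high.
- seat (a point): Point on the file (axes as the file's) at (0, 0, 5 mm): where the midpoint of the case's two holes, underside, belongs by design. The two fixed steel posts stand at y = +-40 mm from here: 4 mm thick, round tops 40 mm above this point. But the steel mechanism (plate, posts, rings, lever) is riveted on by hand, up to 4 mm off in x and in y, rigidly, square to the file: find it by sight or feel.
- lever (a joint): Lever angle: 0 down (rings shut), 1.05 up. Hinge at file (-30, -52, 13) mm, axis file x; the arm runs to file -y, ending in a black tab 14 wide (x), 24 long, 8 thick, centred 60 mm from the hinge: at (-30, -112, 13) down, (-30, -82, 65) up. Lifting takes about 7 N, fading to none at 0.22 rad (dead centre); past 0.25 it flies up. Pressing down takes about 13 N, fading to none at 0.22, then it snaps down.
- rings (a joint): Angle of the two curved ring wires (4 mm thick, at file y = +-40 mm), geared to the lever (0.81 of its angle): about 0 with their tips on the posts (closed), 0.85 open. They turn about a rod along y at file (-30, *, 9) mm; closed they are 54 mm high, open they lean to the spine (file x -28 to -55 mm, up to 58 mm high), clear above the posts.
- case_orange: Orange slide case, loose, 80 to 160 g. A white strip 4 mm thick (x -11 to +58, y +-56 mm) carries a closed orange box 40 wide (x +16 to +56), 84 long (y +-42), top at 22 mm: grip it across the 40 mm. Two 6.5 mm holes through the strip at x = 0, y = +-40 mm. Origin: underside, midway between the holes; +x to the box, +z up. Filed, its axes lie along the file's.
- case_orange_top (a point): Centre of the orange box's top face, at (36, 0, 22) mm in the case's frame.
- case_blue: Blue slide case of the same shape and size, loose, a bystander; the two cases swap places from start to start. Leave it.
- marker: White marker pen with a black cap, 124 mm long, 12 mm thick, lying on the file's front cover; bystander. Origin: its underside, middle.
Not all that is in view belongs to the job. What is shaped like the case_orange but brown or yellow is not meant.

How it is judged:
On the way, in this order (a step that is already met when the one before it is completed fails the run):
1. the lever is lifted and the rings have sprung open (value of joint lever above 0.95 rad and value of joint rings above 0.75 rad), for 0.2 s.
2. the orange case lies flat on the file, threaded on both posts, with the rings still open (value of joint rings above 0.75 rad and horizontal distance between case_orange and seat below 0.008 m and x of case_orange_top in the frame of seat above 0.02 m and z of case_orange in the frame of seat below 0.003 m and angle between case_orange's own z axis and vertical below 0.06 rad), for 0.2 s.
At the end, for the whole second after the job is handed in: Rings closed and lever fully down (both joints under 0.06 rad); the orange case threaded on both posts, flat (tilt under 0.06 rad, within 3 mm of the seat's height), its holes' midpoint within 8 mm of the seat, its box on the back cover's side, released and at rest (value of joint each of lever, rings below 0.06 rad and horizontal distance between case_orange and seat below 0.008 m and x of case_orange_top in the frame of seat above 0.02 m and z of case_orange in the frame of seat below 0.003 m and angle between case_orange's own z axis and vertical below 0.06 rad and linear speed of case_orange below 0.02 m/s); the robot touches nothing.
It fails at once if the orange case is forced against the file or its posts (over 30 N) (contact force between case_orange and file above 30 N).
It fails at once if the lever is leaned on once it is down with the case filed (fingers pressing on the file's mechanism with over 30 N) (horizontal distance between case_orange and seat below 0.008 m and z of case_orange in the frame of seat below 0.003 m and value of joint lever below 0.05 rad and contact force between the fingers and file above 30 N).
It fails at once if the orange case drops or is slammed down over the posts (faster than 0.35 m/s within 70 mm of the bench) (horizontal distance between case_orange and seat below 0.02 m and height (world z) of case_orange below 0.07 m and linear speed of case_orange above 0.35 m/s).
It fails at once if the blue case is moved by over 20 mm (distance of case_blue from where it was at the start of the episode above 0.02 m).
It fails at once if the marker is moved by over 20 mm (distance of marker from where it was at the start of the episode above 0.02 m).
It also fails if it takes over 72 s, if anything falls off the work surface, if the arm or the gripper's body presses on something with over 40 N, if the wrist force passes 120 N, or if a joint passes its speed limit or range.

## Working session

There is one attempt and no reset: what is moved stays moved. The work goes in short steps, Python scripts to look and compute and a tool call to move; the robot and the scene stay as the last step left them, time stands still between calls to the robot, and variables do not carry over. Pictures are saved under pics/ and viewed, about 8 in all and at most 12, crops included, and the job is handed in when it is done.

Besides the shell and the picture viewer there is one more tool, called after "Emit:" by a JSON object that holds its "api" and its "payload", one argument or row to a line. arm_command: Moves the arm, as the interface text tells. Its arguments: {"type":"object","properties":{"moves":{"type":"array","items":{"type":"array","items":{"type":"number"}}},"squeeze":{"type":"number"}},"required":["moves"]}

```bash
mkdir -p pics; cat > h.py <<'E'
import numpy as np, cv2
from workcell import env
np.set_printoptions(precision=4,suppress=True)
def snap(cam,fn):
    c=env.get_calibration(cam); p,d=env.read_camera(cam)
    cv2.imwrite('pics/'+fn+'.png',p); np.savez('pics/'+fn+'.npz',p=p,d=d,pose=c['pose'],k=[c['fx'],c['fy'],c['cx'],c['cy']])
def load(fn): return np.load('pics/'+fn+'.npz')
def pt(z,u,v,r=1):
    d=z['d'][v-r:v+r+1,u-r:u+r+1]; d=np.median(d[d>0]); fx,fy,cx,cy=z['k']
    return (z['pose']@[(u-cx)/fx*d,(v-cy)/fy*d,d,1])[:3]
def ray(z,u,v,h):
    "point on pixel ray at world height h"
    fx,fy,cx,cy=z['k']; r=z['pose'][:3,:3]@[(u-cx)/fx,(v-cy)/fy,1]; o=z['pose'][:3,3]
    return o+r*(h-o[2])/r[2]
E
python3 - <<'E'
from h import *
snap('top','top0'); snap('scene','scene0')
print(env.get_state()); print(env.get_calibration('top')); print(env.finger_overhang)
E
```

```text
{'clock': 0.1, 'joint_pos': array([-1.2486,  0.3139,  0.0451,  1.3036, -0.    ,  1.4312]), 'qvel': array([-0.002 , -0.002 ,  0.0022,  0.0013,  0.001 , -0.0008]), 'tau': array([  0.0019, -48.1729,  29.9242,   0.0129,  -0.0001,  -0.    ]), 'tcp_pos': array([ 0.2561, -0.5144,  0.2475]), 'orientation': array([-0.0008,  0.9735,  0.2289, -0.0001]), 'wrist_force': array([-0.1973,  0.21  , -0.9103]), 'ft_torque': array([-0.0371,  0.0172,  0.0117]), 'finger_gap': 0.085119147783035}
{'fx': 536.7135274945502, 'fy': 536.7135274945502, 'cx': 274.88477945811434, 'cy': 212.4966475180522, 'pose': array([[-0.0175, -0.9987,  0.048 ,  0.4363],
       [-0.9997,  0.0182,  0.0137, -0.0637],
       [-0.0146, -0.0477, -0.9988,  1.2719],
       [ 0.    ,  0.    ,  0.    ,  1.    ]])}
0.017
```

View pics/top0.png

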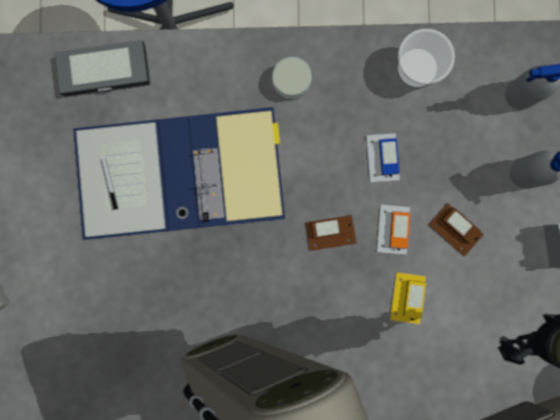

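View pics/scene0.png

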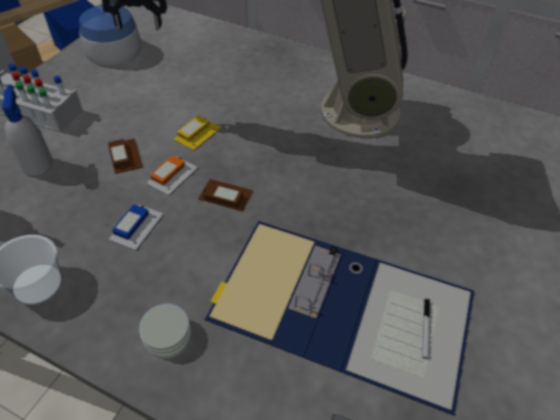

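Top view: file's +x points to image right (world −y), +y to image up (world +x), lever tab near (205,215). Orange case is around (395,230), the blue one at (383,158). I'll enlarge both regions.

```bash
python3 - <<'E'
from h import *
z=load('top0'); p=z['p']
a=cv2.resize(p[135:235,180:300],None,fx=5,fy=5,interpolation=cv2.INTER_CUBIC)[:, :400]
b=cv2.resize(p[200:260,370:420],None,fx=8,fy=8,interpolation=cv2.INTER_CUBIC)
o=np.zeros((500,800,3),np.uint8); o[:500,:400]=a; o[:480,400:800]=b
cv2.imwrite('pics/crop0.png',o)
for n,(u,v,h) in dict(TR=(273,109,.003),BR=(284,217,.003),BL=(82,238,.003),TL=(74,128,.003)).items(): print(n,ray(z,u,v,h))
E
```

```text
TR [ 0.7448 -0.0461  0.003 ]
BR [ 0.4862 -0.0676  0.003 ]
BL [0.445  0.4128 0.003 ]
TL [0.7089 0.432  0.003 ]
```

View pics/crop0.png

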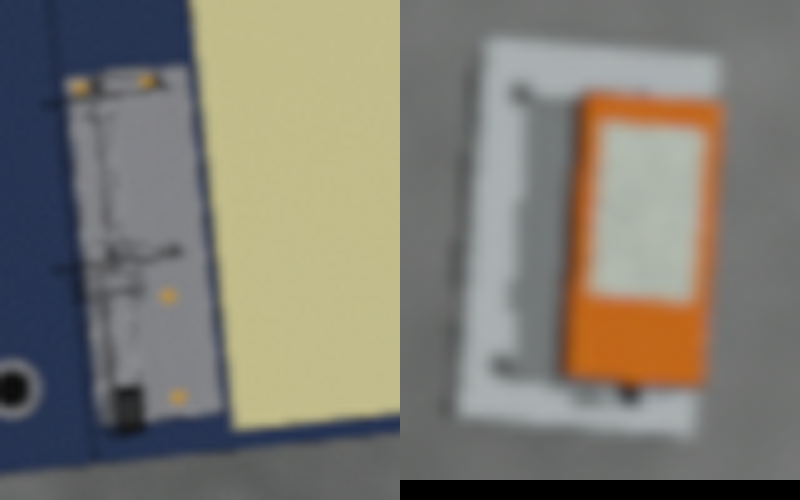

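File yaw is about 4.8°, origin near (0.603, 0.098). The case's holes are at about (385,212) and (383,246), about 80 mm apart, which agrees with its drawing. I'll move over the mechanism for a wrist view.

Emit:
{"api": "arm_command", "payload": {
  "moves": [
    [0.3,260,-218,0,0.38],
    [0.3,260,-218,0,0.38],
    [0.3,260,-218,0,0.38],
    [0.3,260,-218,0,0.38],
    [0.3,260,-218,0,0.38],
    [0.3,260,-218,0,0.38],
    [0.3,260,-218,0,0.38],
    [0.3,260,-218,0,0.38],
    [0.3,260,-218,0,0.38],
    [0.3,260,-218,0,0.38]
  ]
}}

```text
clock: 1.1
tcp_pos: [0.3917, -0.2044, 0.2481]
orientation: [0.0, 0.999, 0.041, -0.0]
wrist_force: [-0.1, -1.0, -0.6]
finger_gap: 0.0596
```

```bash
cat >> h.py <<'E'
from scipy.spatial.transform import Rotation as R
def tool(xy,yaw=None,z=None):
    "shift mm in tool axes to world xy (z), turn so tool y has world angle yaw"
    s=env.get_state(); q=s['orientation']; M=R.from_quat([*q[1:],q[0]]).as_matrix()
    t=np.array([*xy,s['tcp_pos'][2] if z is None else z])
    a=np.arctan2(M[1,1],M[0,1])
    print('tcp',s['tcp_pos'],'yaw y',a,'shift',M.T@(t-s['tcp_pos'])*1000,'turn',None if yaw is None else -(yaw-a),'F',s['wrist_force'],'t',s['clock'])
E
python3 - <<'E'
from h import *
z=load('top0')
a,b=ray(z,384.9,211.9,.004),ray(z,382.9,245.7,.004); print('holes',a,b,np.linalg.norm(a-b),(a+b)/2,'yaw y',np.arctan2(*(a-b)[1::-1]))
print('tab',ray(z,205.4,216,.017))
tool((.532,.112),np.deg2rad(-85.2)); print(env.get_state()['joint_pos'])
E
```

```text
holes [ 0.4939 -0.3057  0.004 ] [ 0.4144 -0.2989  0.004 ] 0.07975804315886592 [ 0.4541 -0.3023  0.004 ] yaw y -0.08608815488046918
tab [0.4913 0.1166 0.017 ]
tcp [ 0.3917 -0.2044  0.2481] yaw y -1.4896047620435022 shift [ 165.5208 -303.9895   -0.1443] turn -0.0025842393443333833 F [-0.1496 -0.9702 -0.5683] t 1.1
[-0.6628  0.0558 -0.2717  1.2434 -0.0004  2.3976]
```

Emit:
{"api": "arm_command", "payload": {
  "moves": [
    [0.3,165,-304,0,0],
    [0.3,165,-304,0,0],
    [0.3,165,-304,0,0],
    [0.3,165,-304,0,0],
    [0.3,165,-304,0,0],
    [0.3,165,-304,0,0],
    [0.3,165,-304,0,0],
    [0.3,165,-304,0,0],
    [0.3,165,-304,0,0]
  ]
}}

```text
clock: 2.0
tcp_pos: [0.5319, 0.1121, 0.2474]
orientation: [0.0, 0.999, 0.041, -0.001]
wrist_force: [0.7, -0.4, 0.2]
finger_gap: 0.0601
```

```bash
python3 - <<'E'
from h import *
snap('wrist','w1'); tool((.491,.117),np.deg2rad(-85.2)); print(load('w1')['pose'],load('w1')['k'])
E
```

```text
tcp [0.5315 0.1114 0.2476] yaw y -1.4904201635734033 shift [-39.9532  -8.8584   0.0523] turn -0.0033996408742344997 F [0.0298 0.094  0.3297] t 2.05
[[ 0.0813 -0.958  -0.275   0.6015]
 [-0.9967 -0.0775 -0.0248  0.1182]
 [ 0.0024  0.2761 -0.9611  0.3722]
 [ 0.      0.      0.      1.    ]] [332.4335 332.4335 274.4106 206.7854]
```

View pics/w1.png

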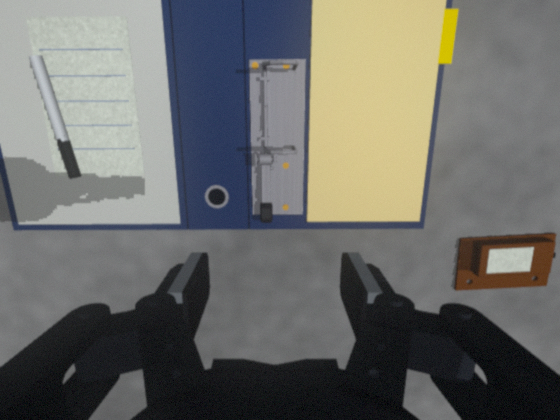

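```bash
python3 - <<'E'
from h import *
z=load('w1'); p=z['p']
a=cv2.resize(p[50:230,225:325],None,fx=7,fy=7,interpolation=cv2.INTER_CUBIC)
o=np.zeros((600,800,3),np.uint8); o[:600,:400]=a[:600,100:500]
o[:560,400:800]=a[700:1260,100:500]
cv2.imwrite('pics/crop1.png',o)
print('tab',ray(z,266,212,.017), pt(z,266,210))
E
```

```text
tab [0.493  0.1179 0.017 ] [0.4952 0.1181 0.0165]
```

View pics/crop1.png

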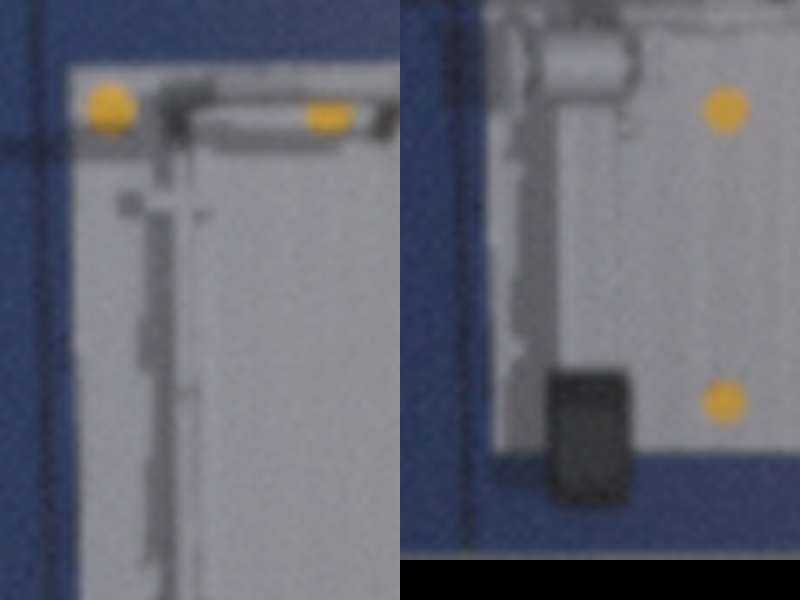

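Tab centre measured at about (0.492, 0.118), top 17 mm, within 4 mm of design. Going down to grip it across x.

Emit:
{"api": "arm_command", "payload": {
  "moves": [
    [0.6,-39,-10,50,0],
    [0.6,-39,-10,100,0],
    [0.6,-39,-10,150,0],
    [0.6,-39,-10,185,0],
    [0.6,-39,-10,205,0],
    [0.6,-39,-10,215,0],
    [0.6,-39,-10,220,0],
    [0.6,-39,-10,220,0]
  ],
  "squeeze": 30
}}

```text
clock: 2.85
tcp_pos: [0.4924, 0.1185, 0.0288]
orientation: [0.0, 0.999, 0.04, 0.0]
wrist_force: [-0.5, 0.4, -0.3]
finger_gap: 0.0338
```

Emit:
{"api": "arm_command", "payload": {
  "moves": [
    [0.75,0,0,0,0],
    [0.9,0,0,0,0],
    [1,0,0,0,0],
    [1,0,0,0,0],
    [1,0,0,0,0]
  ]
}}

```text
clock: 3.35
tcp_pos: [0.4931, 0.1189, 0.0296]
orientation: [0.001, 0.999, 0.041, 0.001]
wrist_force: [0.6, -4.8, 6.7]
finger_gap: 0.0125
```

Emit:
{"api": "arm_command", "payload": {
  "moves": [
    [1,0,0.5,-4,0],
    [1,1,0.5,-10,0],
    [1,2,0.5,-16,0],
    [1,3,0.5,-20,0],
    [1,6,0.5,-27,0],
    [1,10,0.5,-35,0],
    [1,16,0.5,-42,0],
    [1,23,0.5,-48,0],
    [1,30,0.5,-53,0],
    [1,31,0.5,-54,0]
  ]
}}

```text
clock: 4.35
tcp_pos: [0.5265, 0.1217, 0.0847]
orientation: [-0.0, 0.999, 0.041, 0.003]
wrist_force: [5.6, -1.9, 5.7]
finger_gap: 0.0114
```

```bash
python3 - <<'E'
from h import *
tool((.5,.1),np.deg2rad(-85.2)); print(env.get_state()['finger_gap']); snap('scene','s2')
p=load('s2')['p']; cv2.imwrite('pics/s2c.png',cv2.resize(p[200:360,200:400],None,fx=3,fy=3,interpolation=cv2.INTER_CUBIC))
E
```

```text
tcp [0.5265 0.1217 0.0847] yaw y -1.4891290580456458 shift [-28.1998  19.4322  -0.1847] turn -0.002108535346476925 F [ 5.6488 -1.8821  5.7194] t 4.35
0.011399721462291505
```

View pics/s2c.png

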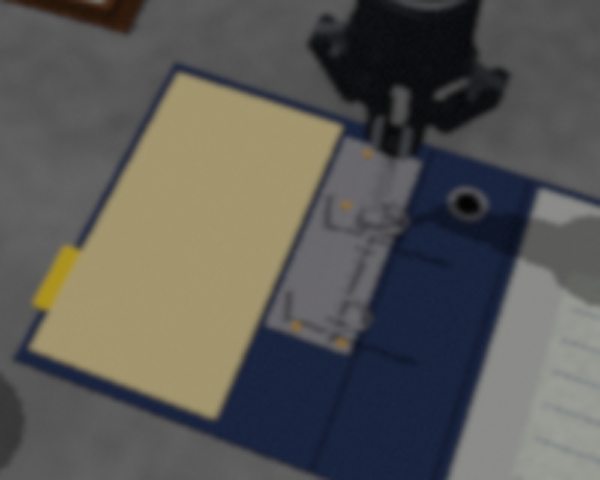

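Rings now lean open and the lever is up. Releasing and rising.

Emit:
{"api": "arm_command", "payload": {
  "moves": [
    [0.5,0,0,0,0],
    [0.5,0,0,0,0],
    [0.5,0,0,0,0],
    [0.5,0,0,-40,0],
    [0.5,0,0,-80,0],
    [0.5,0,0,-120,0],
    [0.5,-10,0,-155,0],
    [0.5,-10,0,-165,0],
    [0.5,-10,0,-165,0]
  ]
}}

```text
clock: 5.3
tcp_pos: [0.5132, 0.121, 0.2486]
orientation: [-0.0, 0.999, 0.041, 0.001]
wrist_force: [1.5, -0.5, 0.0]
finger_gap: 0.0426
```

```bash
python3 - <<'E'
from h import *
snap('wrist','w2'); tool((.5,-.3)); z=load('w2'); p=z['p']
o=np.zeros((600,800,3),np.uint8)
a=cv2.resize(p[20:220,210:340],None,fx=6,fy=6,interpolation=cv2.INTER_CUBIC)
o[:600,:400]=a[:600,200:600]; o[:600,400:]=a[600:1200,200:600]
cv2.imwrite('pics/crop2.png',o)
E
```

```text
tcp [0.5126 0.1209 0.2469] yaw y -1.4887940608119536 shift [-46.9976 418.4082  -0.0814] turn None F [-0.9918 -0.3586  0.4315] t 5.35
```

View pics/crop2.png

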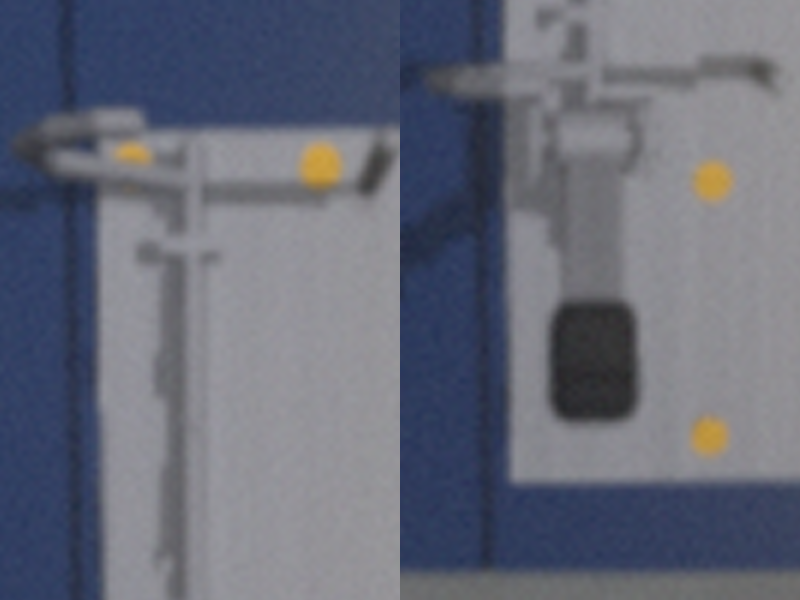

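```bash
python3 - <<'E'
from h import *
z=load('w2')
A=ray(z,306.7,44.7,.044);B=ray(z,304.2,131.2,.044)
A0=ray(z,210+570/6,20+190/6,.006);B0=ray(z,210+570/6,20+685/6,.006)
print('tops',A,B,np.linalg.norm(A-B),'mid',(A+B)/2,'ang',np.arctan2(*(A-B)[1::-1]))
print('bases',A0,B0,(A0+B0)/2)
g=lambda c,r:210+(200+c)/6
# yellow rivets for scale, tab top
print('tab',ray(z,210+(200+195)/6,20+(600+360)/6,.065))
# orange case goal: box centre
c=np.array([.4541,-.3023]); th=-.0861; ex=np.array([np.sin(-th)*1,-np.cos(th)])
print('box',c+.036*ex); tool(c+.036*ex,np.arctan2(ex[1],ex[0]))
E
```

```text
tops [0.6438 0.1021 0.044 ] [0.5675 0.0963 0.044 ] 0.07649274307468262 mid [0.6056 0.0992 0.044 ] ang 0.07657066466679081
bases [0.6443 0.1003 0.006 ] [0.5627 0.0915 0.006 ] [0.6035 0.0959 0.006 ]
tab [0.5215 0.1201 0.065 ]
box [ 0.4572 -0.3382]
tcp [0.5126 0.1209 0.2469] yaw y -1.4887940608119536 shift [-92.7842 452.9404  -0.0824] turn -0.004097734017056931 F [-0.9918 -0.3586  0.4315] t 5.35
```

Post tops at about (306.7,44.7) and (304.2,131.2), giving midpoint ≈(0.605,0.098) within 3 mm, which agrees with the corner estimate. I'll refine this with the case in hand. Going to the orange case now.

Emit:
{"api": "arm_command", "payload": {
  "moves": [
    [0.2,-99,452,0,0.168],
    [0.2,-99,452,0,0.168],
    [0.2,-99,452,0,0.168],
    [0.2,-99,452,0,0.168],
    [0.2,-99,452,0,0.168],
    [0.2,-99,452,0,0.168],
    [0.2,-99,452,0,0.168],
    [0.2,-99,452,0,0.168],
    [0.2,-99,452,0,0.168],
    [0.2,-99,452,50,0.168],
    [0.2,-99,452,50,0.168],
    [0.2,-99,452,50,0.168]
  ]
}}

```text
clock: 6.55
tcp_pos: [0.4494, -0.3363, 0.1946]
orientation: [-0.002, 0.999, -0.043, -0.003]
wrist_force: [0.2, -0.3, 0.5]
finger_gap: 0.068
```

```bash
python3 - <<'E'
from h import *
tool((.451,-.3382),-1.657); snap('wrist','w3')
z=load('w3');print(z['pose'])
E
```

```text
tcp [ 0.4494 -0.3363  0.1946] yaw y -1.6572774677721112 shift [ 1.7765  1.7459 -0.0178] turn -0.0002774677721111285 F [ 0.1724 -0.2978  0.4998] t 6.55
[[-0.0867 -0.9566 -0.2782  0.5194]
 [-0.9962  0.0824  0.027  -0.3427]
 [-0.0028  0.2795 -0.9601  0.3191]
 [ 0.      0.      0.      1.    ]]
```

View pics/w3.png

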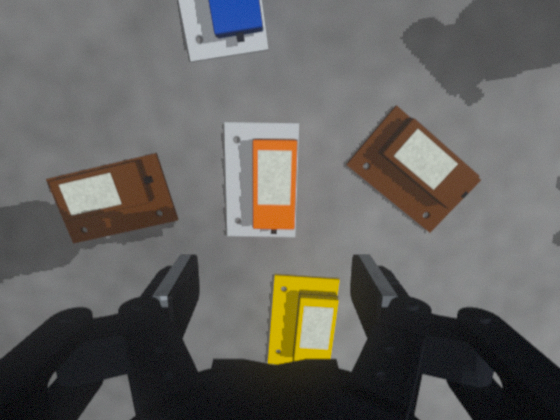

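```bash
python3 - <<'E'
from h import *
z=load('w3')
A=ray(z,236,139.5,.004);B=ray(z,238,221,.004); e=(A-B)/np.linalg.norm(A-B); ex=np.array([e[1],-e[0],0])
print('holes',A,B,np.linalg.norm(A-B),'box',(A+B)/2+.036*ex,'yaw x',np.arctan2(ex[1],ex[0]))
C=[ray(z,u,v,.022) for u,v in((252.5,139),(298.5,139),(297,229.5),(252,229))]; print(np.array(C),np.mean(C,0))
c=np.mean(C,0); tool(c[:2],-1.645,.02)
E
```

```text
holes [ 0.4963 -0.3038  0.004 ] [ 0.4165 -0.2963  0.004 ] 0.08015127548400824 box [ 0.453  -0.3359  0.004 ] yaw x -1.6649468593983636
[[ 0.4968 -0.3205  0.022 ]
 [ 0.4933 -0.3608  0.022 ]
 [ 0.4091 -0.3538  0.022 ]
 [ 0.4132 -0.3113  0.022 ]] [ 0.4531 -0.3366  0.022 ]
tcp [ 0.4509 -0.3371  0.1969] yaw y -1.6563796481747763 shift [  2.4481  -0.4509 176.8652] turn -0.011379648174776325 F [-0.2907 -0.4985  0.5948] t 6.6
```

Emit:
{"api": "arm_command", "payload": {
  "moves": [
    [0.2,2,-0.5,45,0.008],
    [0.2,2.5,-0.5,90,0.008],
    [0.2,2.5,-0.5,130,0.008],
    [0.2,2.5,-0.5,155,0.008],
    [0.2,2.5,-0.5,168,0.008],
    [0.2,2.5,-0.5,173,0.008],
    [0.2,2.5,-0.5,173,0.008]
  ],
  "squeeze": 35
}}

```text
clock: 7.3
tcp_pos: [0.4547, -0.3381, 0.0255]
orientation: [0.001, 0.999, -0.047, 0.001]
wrist_force: [-0.5, 0.5, 0.2]
finger_gap: 0.0686
```

Emit:
{"api": "arm_command", "payload": {
  "moves": [
    [0.4,0,0,0,0],
    [0.6,0,0,0,0],
    [1,0,0,0,0],
    [1,0,0,0,0],
    [1,0,0,0,0]
  ]
}}

```text
clock: 7.8
tcp_pos: [0.4546, -0.3384, 0.0262]
orientation: [0.001, 0.999, -0.047, 0.001]
wrist_force: [-0.1, 1.3, 5.3]
finger_gap: 0.039
```

Gripped (gap 39 mm). Lifting and carrying to above the posts.

Emit:
{"api": "arm_command", "payload": {
  "moves": [
    [1,0,0,-10,0],
    [1,0,0,-30,0],
    [1,0,0,-60,0],
    [1,0,0,-90,0],
    [1,0,0,-115,0],
    [1,0,0,-115,0]
  ]
}}

```text
clock: 8.4
tcp_pos: [0.4554, -0.3396, 0.1441]
orientation: [0.003, 0.999, -0.047, 0.003]
wrist_force: [0.4, -0.8, -1.5]
finger_gap: 0.0391
```

Emit:
{"api": "arm_command", "payload": {
  "moves": [
    [1,10,-36,0,-0.016],
    [1,20,-72,0,-0.032],
    [1,31,-112,0,-0.05],
    [1,43,-153,0,-0.07],
    [1,54,-194,0,-0.09],
    [1,66,-236,0,-0.11],
    [1,77,-277,0,-0.13],
    [1,89,-318,0,-0.15],
    [1,98,-354,0,-0.165],
    [1,107,-385,0,-0.178],
    [1,112,-405,0,-0.178],
    [1,115,-413,0,-0.178]
  ]
}}

```text
clock: 9.6
tcp_pos: [0.6067, 0.0647, 0.1384]
orientation: [-0.0, 0.999, 0.043, -0.001]
wrist_force: [0.3, 0.4, -1.2]
finger_gap: 0.0387
```

Emit:
{"api": "arm_command", "payload": {
  "moves": [
    [1,0,0,0,0],
    [1,0,0,0,0],
    [1,0,0,0,0]
  ]
}}

```text
clock: 9.9
tcp_pos: [0.6064, 0.0614, 0.1391]
orientation: [0.0, 0.999, 0.041, -0.0]
wrist_force: [-0.1, -0.1, -1.1]
finger_gap: 0.0391
```

```bash
python3 - <<'E'
from h import *
snap('wrist','w4'); tool((.6075,.0621),-1.487); z=load('w4');print(env.get_state()['finger_gap'])
cv2.imwrite('pics/w4b.png',cv2.resize(z['p'][60:400,80:480],None,fx=2,fy=2,interpolation=cv2.INTER_CUBIC)[:600])
E
```

```text
tcp [0.6065 0.0614 0.1392] yaw y -1.4887788145403988 shift [ 1.0104 -0.6145 -0.0005] turn -0.0017788145403987432 F [-0.1031 -0.4737 -0.1577] t 9.95
0.03900300282937813
```

View pics/w4b.png

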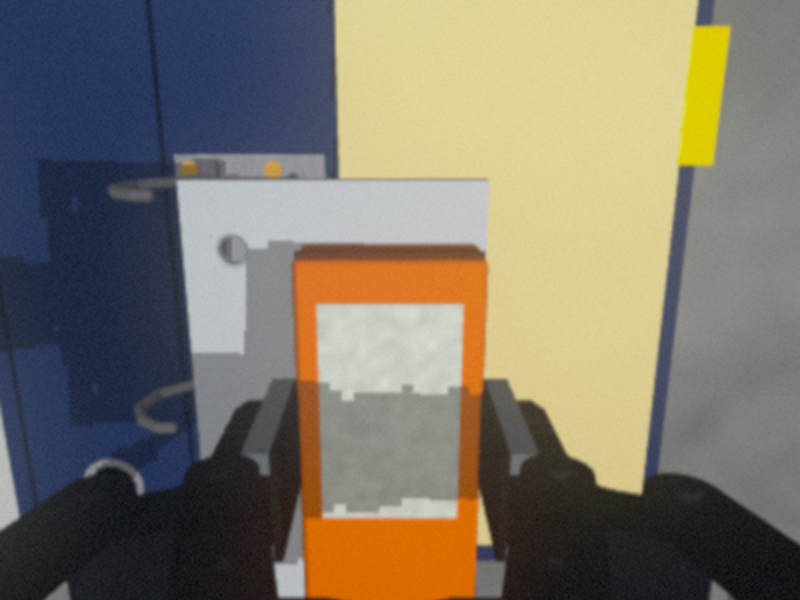

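Strip is level, +y hole at full-frame (196,184.5). The posts are hidden beneath the strip, so I'll sidestep and lower a little to see both posts from close up.

Emit:
{"api": "arm_command", "payload": {
  "moves": [
    [1,-20,10,5,0],
    [1,-45,20,15,0],
    [1,-60,25,27,0],
    [1,-60,25,35,0],
    [1,-60,25,35,0],
    [1,-60,25,35,0],
    [1,-60,25,35,0]
  ]
}}

```text
clock: 10.65
tcp_pos: [0.5505, 0.0327, 0.105]
orientation: [0.0, 0.999, 0.042, 0.001]
wrist_force: [0.0, 0.4, -1.8]
finger_gap: 0.0388
```

```bash
python3 - <<'E'
from h import *
z4=load('w4'); s4=np.array([.6065,.0614,.1392]); print('hole rel tcp',ray(z4,196,184.5,.1392-.0262+.004)-s4)
snap('wrist','w5'); tool((.6075,.0621),-1.487); z=load('w5')
cv2.imwrite('pics/w5b.png',cv2.resize(z['p'][20:260,110:310],None,fx=2.5*1.6,fy=2.5,interpolation=cv2.INTER_CUBIC))
E
```

```text
hole rel tcp [ 0.035   0.0384 -0.0222]
tcp [0.5504 0.0328 0.1049] yaw y -1.486796873455502 shift [ 59.3736 -24.3791   0.0901] turn 0.0002031265444981667 F [ 0.3283 -0.2113 -1.0508] t 10.7
```

View pics/w5b.png

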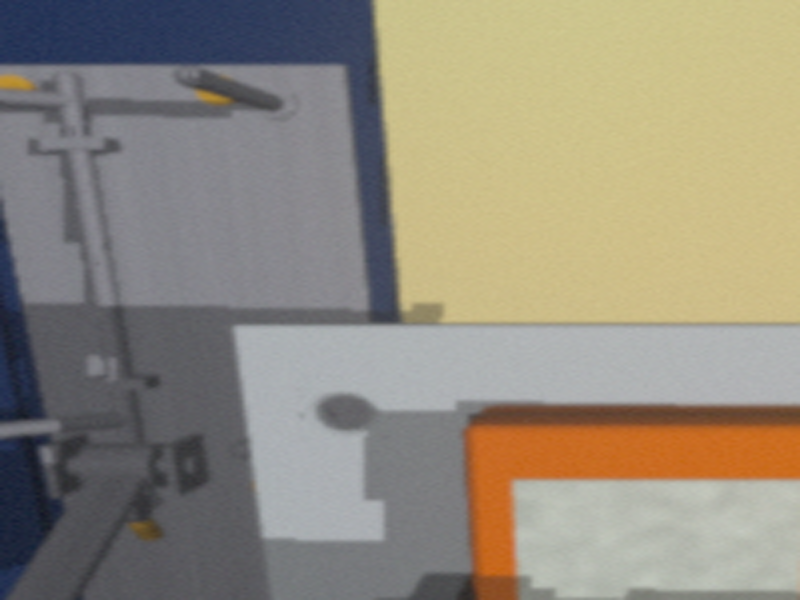

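```bash
python3 - <<'E'
from h import *
z=load('w5'); t=np.array([.5504,.0328,.1049])
H=ray(z,196.25,184.8,.1049-.0262+.004)
P=ray(z,157.5,50,.0445); P0=ray(z,182,62.6,.0055)
print('H',H,H-t,'top',P,'base',P0, 'd',P-H,P0-H)
e=np.array([.9965,.0836]); 
# strip top corner pts: front edge left/right for yaw
a=ray(z,110+235/4,20+325/2.5,.0827); b=ray(z,110+262/4,20+535/2.5,.0827); c=ray(z,310,20+324/2.5,.0827)
print('yaw of left edge',np.arctan2(*(a-b)[1::-1]),'front edge->ex',np.arctan2(*(c-a)[1::-1]))
for w in ('w1','w2'):
  pass
d=z['d']; print(d[50:64,150:186:4])
E
```

```text
H [0.5854 0.0711 0.0827] [ 0.035   0.0383 -0.0222] top [0.6453 0.1006 0.0445] base [0.6447 0.0984 0.0055] d [ 0.0599  0.0295 -0.0382] [ 0.0593  0.0273 -0.0772]
yaw of left edge 0.07779595738346702 front edge->ex -1.484714232375622
[[0.2062 0.1715 0.1711 0.1741 0.2062 0.2073 0.2075 0.2071 0.2074]
 [0.2071 0.1704 0.1697 0.1736 0.1818 0.     0.2074 0.207  0.2071]
 [0.2079 0.2068 0.1703 0.1741 0.1793 0.2076 0.208  0.2078 0.2075]
 [0.2074 0.2074 0.1708 0.1733 0.1805 0.1871 0.2075 0.2077 0.2084]
 [0.2062 0.208  0.1719 0.1759 0.1799 0.1867 0.2077 0.2059 0.2074]
 [0.2073 0.2081 0.2071 0.1773 0.1813 0.1856 0.1953 0.2069 0.2082]
 [0.2073 0.208  0.2089 0.1776 0.1824 0.1887 0.1933 0.2075 0.2081]
 [0.2081 0.2062 0.2075 0.2056 0.1836 0.187  0.1935 0.2066 0.2069]
 [0.2073 0.2082 0.2085 0.208  0.1861 0.1878 0.1929 0.2027 0.2074]
 [0.2086 0.2088 0.208  0.2061 0.2074 0.1914 0.1949 0.     0.2074]
 [0.2086 0.2077 0.2097 0.2067 0.2071 0.192  0.1972 0.2021 0.2074]
 [0.2088 0.2081 0.2084 0.2091 0.2072 0.2096 0.1976 0.2032 0.207 ]
 [0.2096 0.208  0.2078 0.2086 0.2098 0.2087 0.2013 0.204  0.2071]
 [0.2092 0.2093 0.209  0.2091 0.2089 0.2086 0.2073 0.2057 0.2073]]
```

Upper post at about (0.6448, 0.1003), hole at tcp+(35.0, 38.3) mm. Top and base estimates agree within 1 mm once the visible faces are corrected for. Moving the case over the posts, just above their tops.

Emit:
{"api": "arm_command", "payload": {
  "moves": [
    [1,20,-8,0,0],
    [1,40,-16,0,0],
    [1,55,-22,0,0],
    [1,61.5,-24,0,0],
    [1,61.5,-24,10,0],
    [1,61.5,-24,20,0],
    [1,61.5,-24,27,0],
    [1,61.5,-24,27,0],
    [1,61.5,-24,27,0]
  ]
}}

```text
clock: 11.6
tcp_pos: [0.6077, 0.0616, 0.0769]
orientation: [0.0, 0.999, 0.042, -0.001]
wrist_force: [0.7, -1.0, -1.3]
finger_gap: 0.0389
```

```bash
python3 - <<'E'
from h import *
snap('wrist','w6'); tool((.6098,.0620),-1.487); z=load('w6')
cv2.imwrite('pics/w6b.png',cv2.resize(z['p'][160:210,165:235],None,fx=10,fy=10,interpolation=cv2.INTER_CUBIC))
E
```

```text
tcp [0.6082 0.0616 0.0773] yaw y -1.4873113372227742 shift [ 1.5997 -0.2412 -0.0002] turn -0.0003113372227740996 F [ 0.0224 -0.0229 -1.6264] t 11.65
```

View pics/w6b.png

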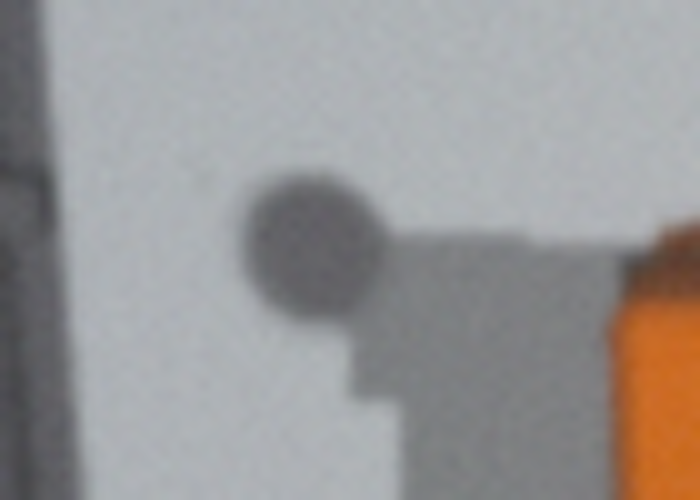

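The hole shows only uniform shadow, with no post visible in it, so I'll check the depth and average the pose readings.

```bash
python3 - <<'E'
from h import *
T=[];D=[]
for i in range(8):
    p,d=env.read_camera('wrist'); T.append(env.get_state()['tcp_pos']); D.append(np.where(d>0,d,np.nan))
print(np.array(T),np.mean(T,0)); D=np.nanmedian(D,0)
print((D[176:194,187:206]*1000).round(0))
c=env.get_calibration('wrist');P=c['pose']
np.savez('pics/w6d.npz',p=p,d=np.nan_to_num(D),pose=P,k=[c['fx'],c['fy'],c['cx'],c['cy']])
z=load('w6d')
for v in range(180,190,2): print([pt(z,u,v,0).round(4).tolist() for u in range(192,201,3)])
print('strip top',pt(z,180,170),pt(z,190,200),pt(z,215,170))
E
```

```text
[[0.6085 0.0617 0.0776]
 [0.6087 0.0617 0.0778]
 [0.6087 0.0617 0.0778]
 [0.6088 0.0617 0.0778]
 [0.6087 0.0618 0.0778]
 [0.6087 0.0618 0.0777]
 [0.6086 0.0618 0.0776]
 [0.6086 0.0618 0.0775]] [0.6087 0.0618 0.0777]
[[150. 150. 150. 150. 150. 150. 150. 150. 150. 150. 150. 150. 150. 150.
  150. 149. 150. 150. 150.]
 [150. 150. 150. 150. 150. 149. 150. 150. 151. 150. 150. 150. 150. 150.
  150. 150. 150. 150. 150.]
 [150. 150. 150. 150. 150. 151. 151. 201. 202. 202. 201. 151. 151. 150.
  150. 150. 150. 150. 150.]
 [150. 150. 151. 151. 151. 201. 201. 201. 201. 201. 202. 200. 202. 150.
  150. 151. 150. 150. 150.]
 [150. 150. 151. 151. 202. 202. 202. 201. 202. 202. 201. 202. 202. 202.
  151. 150. 150. 150. 151.]
 [150. 151. 151. 153. 202. 201. 201. 202. 202. 202. 202. 202. 202. 202.
  202. 151. 151. 150. 151.]
 [150. 151. 152. 154. 202. 202. 202. 202. 202. 202. 202. 202. 202. 202.
  202. 151. 150. 151. 151.]
 [151. 151. 153. 154. 202. 202. 202. 202. 202. 202. 202. 202. 202. 202.
  202. 202. 151. 151. 151.]
 [151. 152. 152. 154. 202. 202. 202. 203. 203. 203. 203. 202. 203. 202.
  203. 202. 
[... 684 characters left out ...]
52.
  152. 152. 152. 151. 151.]
 [151. 152. 152. 152. 152. 152. 152. 152. 152. 153. 152. 152. 152. 152.
  152. 152. 152. 152. 152.]
 [152. 152. 152. 152. 152. 152. 152. 152. 152. 152. 152. 152. 152. 152.
  152. 153. 151. 152. 152.]]
[[0.6342, 0.114, 0.004], [0.6343, 0.1123, 0.0038], [0.6344, 0.1105, 0.0036]]
[[0.6329, 0.1141, 0.0037], [0.6332, 0.1122, 0.004], [0.6333, 0.1104, 0.0039]]
[[0.6317, 0.114, 0.004], [0.6318, 0.1122, 0.0037], [0.632, 0.1104, 0.0039]]
[[0.6304, 0.1141, 0.0037], [0.6307, 0.1121, 0.0042], [0.6309, 0.1103, 0.0044]]
[[0.6408, 0.1031, 0.0509], [0.6294, 0.1122, 0.0039], [0.6295, 0.1103, 0.0039]]
strip top [0.6495 0.1078 0.0544] [0.6359 0.1031 0.0545] [0.6507 0.0921 0.0544]
```

Emit:
{"api": "arm_command", "payload": {
  "moves": [
    [1,1,0,0,0],
    [1,1,0,2,0],
    [1,1,0,4,0],
    [1,1,0,6,0],
    [1,1,0,8,0],
    [1,1,0,8,0]
  ]
}}

```text
clock: 12.65
tcp_pos: [0.6097, 0.062, 0.0689]
orientation: [-0.0, 0.999, 0.042, 0.0]
wrist_force: [1.1, 0.6, -2.1]
finger_gap: 0.0388
```

No contact force with the underside about 3 mm below the post tops. Continuing in small steps.

Emit:
{"api": "arm_command", "payload": {
  "moves": [
    [1,0,0,1.5,0],
    [1,0,0,3,0],
    [1,0,0,4.5,0],
    [1,0,0,6,0],
    [1,0,0,6,0]
  ]
}}

```text
clock: 13.15
tcp_pos: [0.6098, 0.062, 0.0632]
orientation: [-0.0, 0.999, 0.042, 0.0]
wrist_force: [1.9, 0.8, -1.5]
finger_gap: 0.0389
```

Emit:
{"api": "arm_command", "payload": {
  "moves": [
    [1,0,0,3,0],
    [1,0,0,6,0],
    [1,0,0,9,0],
    [1,0,0,12,0],
    [1,0,0,15,0],
    [1,0,0,18,0],
    [1,0,0,21,0],
    [1,0,0,24,0],
    [1,0,0,26,0],
    [1,0,0,26,0]
  ]
}}

```text
clock: 14.15
tcp_pos: [0.6097, 0.0619, 0.037]
orientation: [0.0, 0.999, 0.042, 0.0]
wrist_force: [3.7, 1.0, -2.6]
finger_gap: 0.0388
```

Emit:
{"api": "arm_command", "payload": {
  "moves": [
    [1,0.6,0,1,0],
    [1,0.6,0,2,0],
    [1,0.6,0,3,0],
    [1,0.6,0,4,0],
    [1,0.6,0,5,0],
    [1,0.6,0,5,0]
  ]
}}

```text
clock: 14.75
tcp_pos: [0.6098, 0.062, 0.032]
orientation: [0.0, 0.999, 0.042, -0.0]
wrist_force: [2.2, 1.1, -0.9]
finger_gap: 0.0389
```

Emit:
{"api": "arm_command", "payload": {
  "moves": [
    [1,0,0,0.5,0],
    [1,0,0,1,0],
    [1,0,0,1,0]
  ]
}}

```text
clock: 15.05
tcp_pos: [0.6099, 0.062, 0.0313]
orientation: [0.0, 0.999, 0.042, -0.0]
wrist_force: [1.5, 1.0, 0.8]
finger_gap: 0.0393
```

Touching down. Releasing and rising clear.

Emit:
{"api": "arm_command", "payload": {
  "moves": [
    [0.4,0,0,0,0],
    [0.3,0,0,0,0],
    [0.3,0,0,0,0],
    [0.3,0,0,-10,0],
    [0.3,0,0,-40,0],
    [0.3,0,0,-80,0],
    [0.3,0,0,-120,0],
    [0.3,0,0,-120,0]
  ]
}}

```text
clock: 15.85
tcp_pos: [0.6138, 0.0619, 0.1587]
orientation: [0.001, 0.999, 0.042, 0.006]
wrist_force: [1.0, 0.1, 0.9]
finger_gap: 0.0597
```

```bash
python3 - <<'E'
from h import *
snap('wrist','w7'); snap('top','top7'); z=load('w7')
for i in range(3): env.read_camera('top')
tool((.5215,.1201),-1.487)
# orange/strip heights from wrist depth
fx,fy,cx,cy=z['k']; v,u=np.mgrid[0:420,0:560]; d=z['d']
X=np.einsum('ij,jvu->ivu',z['pose'][:3,:3],np.stack([(u-cx)/fx*d,(v-cy)/fy*d,d]))+z['pose'][:3,3][:,None,None]
hsv=cv2.cvtColor(z['p'],cv2.COLOR_BGR2HSV)
m=(abs(hsv[...,0].astype(int)-11)<5)&(hsv[...,1]>180)&(d>0)
Q=X[:,m]; Q=Q[:,Q[2]>.02]; print('orange top: n',Q.shape[1],'z',np.median(Q[2]),'fit',np.linalg.lstsq(np.c_[Q[0]-Q[0].mean(),Q[1]-Q[1].mean(),np.ones(Q.shape[1])],Q[2],rcond=None)[0],'ext',np.percentile(Q,[1,99],axis=1))
b=(hsv[...,2]<70)&(X[2]>.05)&(X[2]<.09)&(d>0)&(X[0]<.56)&(abs(X[1]-.12)<.02); print('tab',b.sum(),np.percentile(X[:,b],[5,50,95],axis=1) if b.any() else '')
E
```

```text
tcp [0.609 0.062 0.15 ] yaw y -1.487004741419424 shift [-82.307  -65.2285   0.2186] turn -4.741419423970328e-06 F [-0.5649 -0.2934 -0.9191] t 16.1
orange top: n 2199 z 0.026147009695905443 fit [ 0.0503 -0.0181  0.027 ] ext [[ 0.482  -0.2081  0.0211]
 [ 0.6492  0.0824  0.0277]]
tab 1 [[0.5181 0.1136 0.0716]
 [0.5181 0.1136 0.0716]
 [0.5181 0.1136 0.0716]]
```

The orange box top is at z≈0.026–0.027 (design 0.027), so the case is seated. Now I'll grip the raised lever tab from above.

Emit:
{"api": "arm_command", "payload": {
  "moves": [
    [0.6,-30,-24,0,0],
    [0.6,-60,-48,0,0],
    [0.6,-83,-65,0,0],
    [0.6,-83,-65,0,0],
    [0.6,-83,-65,30,0],
    [0.6,-83,-65,55,0],
    [0.6,-83,-65,68,0],
    [0.6,-83,-65,71,0],
    [0.6,-83,-65,71,0]
  ],
  "squeeze": 60
}}

```text
clock: 17.0
tcp_pos: [0.5215, 0.1195, 0.0792]
orientation: [0.0, 0.999, 0.042, -0.001]
wrist_force: [-0.5, -0.1, 0.0]
finger_gap: 0.0343
```

Emit:
{"api": "arm_command", "payload": {
  "moves": [
    [0.75,0,0,0,0],
    [0.9,0,0,0,0],
    [1,0,0,0,0],
    [1,0,0,0,0],
    [1,0,0,0,0]
  ]
}}

```text
clock: 17.5
tcp_pos: [0.5225, 0.1208, 0.0812]
orientation: [-0.001, 0.999, 0.042, 0.001]
wrist_force: [-0.9, 6.2, 2.4]
finger_gap: 0.0115
```

Emit:
{"api": "arm_command", "payload": {
  "moves": [
    [1,-4,-0.5,2.5,0],
    [1,-7.5,-0.5,5,0],
    [1,-11,-0.5,8,0],
    [1,-14,-0.5,11,0],
    [1,-19.5,-0.5,18,0],
    [1,-24,-0.5,26,0],
    [1,-27,-0.5,34,0],
    [1,-29,-0.5,40,0],
    [1,-29.5,-0.5,45,0],
    [1,-29.5,-0.5,45,0]
  ]
}}

```text
clock: 18.5
tcp_pos: [0.4896, 0.1181, 0.0367]
orientation: [0.0, 0.999, 0.042, -0.002]
wrist_force: [-12.3, 2.7, 18.7]
finger_gap: 0.0116
```

Emit:
{"api": "arm_command", "payload": {
  "moves": [
    [0.5,0,0,-2,0],
    [0.5,0,0,-2,0],
    [0.5,0,0,-2,0],
    [0.5,0,0,-50,0],
    [0.5,0,0,-100,0],
    [0.5,-20,0,-140,0],
    [0.5,-20,0,-140,0],
    [0.5,-20,0,-140,0]
  ]
}}

```text
clock: 19.3
tcp_pos: [0.4734, 0.116, 0.1763]
orientation: [0.0, 0.999, 0.042, 0.002]
wrist_force: [0.3, -0.1, -1.1]
finger_gap: 0.0425
```

```bash
python3 - <<'E'
from h import *
snap('wrist','w8'); tool((.493,.118),-1.487); p=load('w8')['p']
cv2.imwrite('pics/w8b.png',cv2.resize(p[0:240,180:400],None,fx=2.5,fy=2.5,interpolation=cv2.INTER_CUBIC))
z=load('w8'); print(z['pose'][:3,3])
E
```

```text
tcp [0.4727 0.116  0.1749] yaw y -1.4872171715643652 shift [20.4397 -0.3102  0.0083] turn -0.00021717156436507068 F [ 0.1186 -0.4261 -0.3364] t 19.35
[0.5424 0.1221 0.3013]
```

View pics/w8b.png

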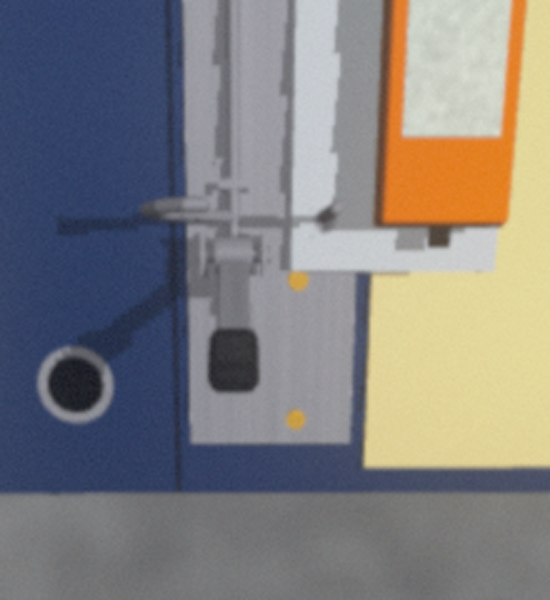

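Lever is still up: the grip slipped on the tab at full-frame about (274,144), with the rings still leaning open. The case sits threaded, post at about (310,85). I'll push it with closed fingertips instead, following the arc from the inner face, and check the tab height first.

```bash
python3 - <<'E'
from h import *
z=load('w8')
for v in (134,140,146,152): print(pt(z,274,v))
tool((.5366,.1214),-1.487)
E
```

```text
[0.5282 0.1207 0.0626]
[0.5245 0.1204 0.0691]
[0.5209 0.1201 0.074 ]
[0.517  0.1198 0.075 ]
tcp [0.4727 0.116  0.1749] yaw y -1.4872171715643652 shift [64.1713 -0.0586  0.0262] turn -0.00021717156436507068 F [ 0.1186 -0.4261 -0.3364] t 19.35
```

Emit:
{"api": "arm_command", "payload": {
  "moves": [
    [1,30,0,0,0],
    [1,64,0,0,0],
    [1,64,0,20,0],
    [1,64,0,50,0],
    [1,64,0,50,0],
    [1,64,0,50,0]
  ]
}}

```text
clock: 19.95
tcp_pos: [0.5349, 0.1213, 0.1235]
orientation: [0.0, 0.999, 0.042, -0.002]
wrist_force: [0.5, 0.2, 0.2]
finger_gap: -0.0002
```

Emit:
{"api": "arm_command", "payload": {
  "moves": [
    [1,0,0,20,0],
    [1,0,0,35,0],
    [1,-2,0,38,0],
    [1,-6.5,0,41.5,0],
    [1,-11,0,45,0],
    [1,-18,0,52,0],
    [1,-24.5,0,59,0],
    [1,-29.5,0,66.5,0],
    [1,-33,0,74.5,0],
    [1,-35,0,80,0],
    [1,-36,0,84,0],
    [1,-36,0,84,0]
  ]
}}

```text
clock: 21.15
tcp_pos: [0.5001, 0.1185, 0.0416]
orientation: [0.0, 0.999, 0.042, -0.0]
wrist_force: [-0.7, -0.2, 0.9]
finger_gap: -0.0001
```

Emit:
{"api": "arm_command", "payload": {
  "moves": [
    [1,0,0,-40,0],
    [1,0,0,-80,0],
    [1,-15,0,-130,0],
    [1,-28,0,-135,0],
    [1,-28,0,-135,0],
    [1,-28,0,-135,0]
  ]
}}

```text
clock: 21.75
tcp_pos: [0.472, 0.1162, 0.1756]
orientation: [0.0, 0.999, 0.042, -0.0]
wrist_force: [0.4, -0.3, 0.0]
finger_gap: 0.0002
```

```bash
cat > chk.py <<'E'
from h import *
for _ in range(4): env.read_camera('top')
snap('wrist','w9'); z=load('w9'); fx,fy,cx,cy=z['k']
def pr(P):
    q=np.linalg.inv(z['pose'])@[*P,1]; return int(round(q[0]/q[2]*fx+cx)),int(round(q[1]/q[2]*fy+cy))
M=np.array([.6049,.0970]); ex=np.array([.0836,-.9965]); ey=np.array([.9965,.0836])
def W(x,y,h): return [*(M+ex*x/1e3+ey*y/1e3),h/1e3]
for n,a in dict(tabDown=(-30,-112,17),tabIn=(-30,-106,17),tabOut=(-30,-120,17),tabUp=(-30,-82,68),boxC=(36,0,27),boxS=(36,-35,27),boxE=(50,-10,27),boxW=(22,-10,27),strip=(36,-50,9),ringtop=(-15,-40,50),cardC=(80,-50,5)).items():
    u,v=pr(W(*a)); print(n,(u,v),bool(0<v<419) and (W(*a),pt(z,u,v)))
d=z['d']; v,u=np.mgrid[0:420,0:560]
X=np.einsum('ij,jvu->ivu',z['pose'][:3,:3],np.stack([(u-cx)/fx*d,(v-cy)/fy*d,d]))+z['pose'][:3,3][:,None,None]
xf=ex@(X[:2].reshape(2,-1)-M[:,None])*1e3; yf=ey@(X[:2].reshape(2,-1)-M[:,None])*1e3; h=X[2].ravel()*1e3
for y0 in (-40,40):
    m=(abs(yf-y0)<6)&(h>29)&(h<75)&(xf<15)&(xf>-70)&(d.ravel()>0); print('wire y',y0,m.sum(),'x pct',np.percentile(xf[m],[0,10,50,90,100]) if m.any() else '', 'h',np.percentile(h[m],[5,50,95]) if m.any() else '')
m=(abs(xf+30)<8)&(yf<-60)&(yf>-125)&(d.ravel()>0); print('lever h by y',[(y,np.median(h[m&(abs(yf-y)<4)]).round(1)) for y in range(-120,-60,8) if (m&(abs(yf-y)<4)).any()])
E
python3 chk.py
```

```text
tabDown (274, 173) ([np.float64(0.49078400000000005), np.float64(0.1175318), 0.017], array([0.4904, 0.1177, 0.016 ]))
tabIn (274, 166) ([np.float64(0.49676300000000007), np.float64(0.11803340000000001), 0.017], array([0.4966, 0.1182, 0.0166]))
tabOut (274, 182) ([np.float64(0.482812), np.float64(0.11686300000000001), 0.017], array([0.4825, 0.1171, 0.0156]))
tabUp (274, 143) ([np.float64(0.520679), np.float64(0.1200398), 0.068], array([0.5156, 0.1198, 0.0131]))
boxC (364, 25) ([np.float64(0.6079095999999999), np.float64(0.061126), 0.027], array([0.6078, 0.0609, 0.0269]))
boxS (360, 76) ([np.float64(0.5730320999999999), np.float64(0.0582), 0.027], array([0.5728, 0.0583, 0.0264]))
boxE (382, 40) ([np.float64(0.599115), np.float64(0.046339000000000005), 0.027], array([0.599 , 0.046 , 0.0271]))
boxW (344, 40) ([np.float64(0.5967742), np.float64(0.074241), 0.027], array([0.5966, 0.0742, 0.0268]))
strip (354, 97) ([np.float64(0.5580845999999999), np.float64(0.056946), 0.009], array([0.5583, 0.0566, 0.0086]))
ringtop (296, 80) ([np.float64(0.563786), np.float64(0.1086035), 0.05], array([0.5636, 0.1084, 0.0521]))
cardC (405, 97) ([np.float64(0.561763), np.float64(0.013100000000000004), 0.005], array([0.5621, 0.0129, 0.0046]))
wire y -40 289 x pct [-32.4576 -29.4379 -15.6363  -2.1468   1.3053] h [39.5203 50.6099 53.083 ]
wire y 40 0 x pct  h 
lever h by y [(-120, np.float64(230.4)), (-112, np.float64(238.5)), (-104, np.float64(15.8)), (-96, np.float64(13.2)), (-88, np.float64(13.0)), (-80, np.float64(13.2)), (-72, np.float64(13.1)), (-64, np.float64(13.2))]
```

Everything checks: tab at 16 mm (down), ring at −40 spans from hinge to post at 53 mm height (closed), box top flat at 27 mm. Handing in.

```bash
python3 -c "
from h import *
print(env.hand_in())"
```

```text
the job is handed in; nothing more can be done
None
```

I filed the orange case on both posts, closed the rings, and handed the job in at about 22 s of the 72 s allowed. I lifted the lever by its tab until the rings sprang open. The case went down over the posts in small steps, with the wrist force staying under about 5 N, and I released it at first contact. I then pushed the lever down with closed fingertips until it snapped shut.

**Last checks, from wrist-camera depth:**
- **Lever:** the tab top is level at about 16 mm (17 mm by design when down).
- **Rings:** the lower ring (file y −40) reaches its post at 53 mm high, so it is closed. The upper ring was out of view, but both turn on the same joint.
- **Case:** the box top is flat at about 27 mm (design 27 mm) and sits on the back-cover side.
- **Robot:** the gripper is raised clear and touching nothing.

**What went wrong or was not confirmed:**
- **First lever closing failed:** gripping the tab and pulling it down slipped off, with the wrist reading about 19 N, and the lever stayed up. A picture showed the rings still open and the case still threaded before I pushed it shut.
- **Pictures:** I used all 12 viewings, so the closed state was checked by depth only.
- **Blue case and marker:** I did not measure these again at the end. The arm never went down near either of them.

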